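Set the bench magnifier to its mark and clamp it

TASK

Set the bench magnifier for reading the microplate: push the square tube that carries the lens up its sloping rod until the tube's lower edge is level with the ring engraved round the rod, and while you keep it there (with the lever open it runs back down as soon as it is let go) squeeze the cam lever at its side fully closed against the tube. Do not let go: the job ends with your fingers still gripping the bare tube and the shut lever together, the tube at the mark, and the other things on the bench left where they stand.

Things in the scene. Friction and masses are not known exactly. Their poses are not given: they have to be found in the camera images.
- stand: Fixed bench stand of the magnifier: grey base plate 200 x 250 x 18 mm, a short post, a black clamp block (40 mm wide, top about 125 mm above the bench) and a 14 mm square steel rod that slopes up from it at 24 degrees (0.419 rad) towards the stand's +y. Origin at the foot of the post, on the bench; z up; the rod starts 100 mm above it and lies in the plane x = 0.
- ring_mark (a point): The dark ring, 4 mm wide, engraved round the rod: its middle, on the rod's axis, 135 mm up the rod from its foot; axes as stand. At the start it is hidden inside the tube and comes out below the tube's lower edge as the tube goes up.
- tube_rim (a point): Middle of the sliding tube's lower edge, on the rod's axis; moves with the tube. Its +y runs up along the tube (24 degrees above level), +x is level and points to the side of the cam lever, +z is square to both, roughly up.
- boom_tube: The sliding tube; origin and axes as tube_rim. Up the tube: black collar 0 to 34 mm (34 mm high, from 16 mm on the -x side to 31 mm on the +x side); bare aluminium tube 22 x 22 mm from 34 to 115 mm; black end block 115 to 155 mm. Beyond it a level lens ring 112 mm across. In all 0.5 to 0.85 kg: lever open, it slides down with 1.5 to 3 N and takes 2.5 to 4 N to push up.
- tube_grip (a point): Middle of the bare tube between collar and end block, on its axis, 74.5 mm up from tube_rim; axes as tube_rim.
- block_face (a point): Centre of the end block's lower face (which looks down the tube), 115 mm up from tube_rim; axes as tube_rim. The face is 72 mm wide (36 mm to each side) and 36 mm high, so it stands out beside the bare tube; the flank of a finger standing beside the tube can push it up the rod.
- lens_slide (a joint): How far the tube is up the rod, in m: 0 resting at the bottom (start), 0.090 with its lower edge level with the middle of the ring, 0.115 at the upper stop.
- cam_lever (a joint): Cam lever angle in rad: 0 fully closed (lying along the tube), positive as its free end swings out to the side (tube_rim +x); starts about 0.24 to 0.32, stop at 0.42. It stays where it is left. Closing takes about 4 N at its free end at first and up to 6 N over the last part, where its cam presses a shoe on the rod and clamps the tube.
- lever_pivot (a point): Pivot of the cam lever in the collar, 17 mm up from tube_rim and 20 mm to its +x side; it turns about tube_rim's z. The axes here turn with the lever; +y points along it to its free end.
- lever_tip (a point): Free end of the cam lever, mid-thickness and mid-height, 95 mm from the pivot. The lever is a flat steel bar 8 mm thick and 22 mm high, level with the tube. Closed, it lies beside the bare tube up to 112 mm from tube_rim, inner face 14 and outer face 22 mm from the tube's axis: tube and lever together are 33 mm across. Open, they measure up to 64 mm across at the free end.
- microplate: clear 96-well microplate, 86 x 128 x 14 mm, on the bench under the lens; origin at the centre of its underside
- tip_box: grey box of yellow pipette tips, 85 x 118 x 67 mm; origin at the centre of its underside
- beaker: glass beaker, 68 mm across, 90 mm tall; origin at the centre of its underside
- burner: Bunsen burner, red foot 84 mm across, 162 mm tall, gas pipe stub to one side; origin at the centre of its underside
- jar_lid: flat dark metal jar lid, 72 mm across, 13 mm high; origin at the centre of its underside
- reagent: amber bottle, 56 mm across, 110 mm tall; origin at the centre of its underside
- wipes: canister of wipes, 90 mm across, 170 mm tall; origin at the centre of its underside

How it is judged (in metres and radians):
On the way, in this order (a step that is already met when the one before it is completed fails the run):
1. the tube is held at the ring with the lever still open (value of joint lens_slide between 0.085 and 0.095 m and value of joint cam_lever above 0.15 rad and (contact force between the fingers and bare_tube above 0.5 N or contact force between the fingers and end_block above 0.5 N or contact force between the fingers and tube_collar above 0.5 N)), for 0.3 s.
2. the lever is squeezed closed while the tube is at the ring (value of joint lens_slide between 0.085 and 0.095 m and value of joint cam_lever below 0.05 rad), for 0.2 s.
At the end, for the whole second after the job is handed in: The tube's lower edge is within 5 mm of the middle of the ring (lens_slide 0.085 to 0.095), the cam lever is within 0.05 rad of closed, the tube is still, and the fingers still grip the bare tube and the lever together, with more than 2 N on each (all of step 2 and contact force between the fingers and bare_tube above 2 N and contact force between the fingers and lever_bar above 2 N and linear speed of boom_tube below 0.01 m/s); the arm keeps its last pose, push and grip.
It fails at once if one of the other things on the bench is shifted more than 30 mm (distance of any of microplate, tip_box, beaker, burner, jar_lid, reagent, wipes from where it was at the start of the episode above 0.03 m).
It fails at once if the beaker, burner, bottle or canister is tipped (angle between any of beaker, burner, reagent, wipes's own z axis and vertical above 0.4 rad).
It also fails if it takes over 38 s, if anything falls off the work surface, if the arm or the gripper's body presses on something with over 40 N, if the wrist force passes 120 N, or if a joint passes its speed limit or range.

ROBOT

A 6-joint arm with a two-finger parallel gripper is mounted at the origin on the work surface. World frame = base frame: x ahead of the robot, y to its left, z up, the work surface at z = 0. Lengths are in m, angles in degrees, forces in N, time in s.
With the tool pointing down it reaches from about 0.35 to 0.875 m from the base axis. Payload 4.2 kg.
Tool frame: the origin (TCP) lies at the very end of the fingers, on their centre line; the grasp point (between the pads) lies 19 mm behind it; z points along the fingers, y is the line along which they close (so a half turn about z gives the same grasp; the last joint's range is limited). The gripper opens to 87 mm and grips with 3 to 60 N. Pads are 19 mm wide; open, the fingers measure 117 mm over their backs; the gripper's body (75 mm by 190 mm) begins 51 mm behind the grasp point.
Start: joints at [-61.73, 22.042, 0.453, 0, -68.411, -14.817], TCP at [0.145, -0.608, 0.223] pointing down, gripper open.
Joint ranges: [-179.83, 179.83], [-69.29, 118.12], [-61.27, 80.66], [-181.25, 117.63], [-171.15, -9.14], [-177.46, 177.46]. Speed limits (degrees/s): [159.86, 159.86, 180, 180, 180, 180].

INTERFACE

Orientations are given as a 3x3 rotation matrix whose columns are the frame's x, y, z axes.
In Python, from station import * gives the robot as it stands.
- The arm moves only by the shell command python3 -m pendant 'ROWS'. ROWS is JSON, a list of rows, each an object of numbers: "x", "y", "z": the shift along the world's x, y, z normalised to -1 to 1, where 1 is 250 mm; "rx", "ry", "rz": the turn, a rotation vector about the world's x, y, z normalised to -1 to 1, where 1 is 180 degrees; "claw": the opening, from 0 (shut) to 1 (fully open). A call has exactly 8 rows; each row is the pose to reach, as a shift and turn from the pose commanded when the call began, turning the shorter way round; what a row does not reach only later rows make up. A row lasts 1/8 s, in which the tool goes at most 62.5 mm and 10.7 degrees, less where a joint would pass 70% of its speed; a pose out of reach is approached as far as the arm can. A call with a number of a shift or a turn outside -1 to 1 is refused whole. A call with a gripper value outside its range is refused whole. The fingers move at their own pace and stop on an object; the grip force is fixed at half the most. Time passes only in rows, so rows that repeat a pose let the fingers close, or fill a call up. It gives the time, the measured TCP pose, the force, the opening and the grip force at its end, in the units of the state.
- sense(): the state, without advancing time (a new reading comes with each control period).
- capture(name): name is "side" or "top" or "wrist"; returns a dict with "color" (400x640x3 uint8, red, green, blue), "mtx" (3x3 intrinsics, pixels), "k1" (the pictures are not rectified: a ray, as slopes to the right and down, at radius r is drawn at 1 + k1 r^2 times it, then the intrinsics apply), "world_to_cam" (4x4, takes a point from world to camera coordinates). Camera axes: x right, y up, looking along -z (the intrinsics and any distortion apply to the point x, -y, -z); pixel columns grow to the right and rows downward; lengths in m; the calibration is good to about 2 mm. A picture is of the moment at which its call begins. There is no depth.
- finish_job(): hands the job in; it is judged then, once.
Trained networks look in a picture, given as the dict that the camera call returned (one of the last four; its "shot" number tells which), for a name from the list of things; names that differ only in an ending like _2 or _b are one class to them, and where a whole thing is asked for, a point or a joint stands for the part that bears it (a point fixed in the world has none). Each returns a list of dicts, best first, with "conf" (0 to 1); they miss things now and then, are a little off and sometimes report something else, mostly with a low value. They report only what shows in the picture. A call takes as long as a camera call.
- search_frame(picture, label): "centre" ([column, row] in pixels, amid what is visible of it).
- regions_of(picture, label): "region" (400x640 bool, what is visible of it) and "centre" ([column, row] in pixels, amid what is visible of it).
The state is a dict: "time_s": time; "joints": joint angles; "joint_velocities": joint speeds; "effort": joint torques, N m; "tcp_pos": TCP position; "ee_rot": TCP orientation; "wrist_force": force on the tool from outside, world axes, zero at the start; "moment": the same for the moment, N m; "gripper_width": opening from 0.0 (shut) to 1.0 (fully open); "gripper_force": force on a finger pad.
Only numpy, scipy, OpenCV 4.12 (cv2) and the standard library are available. Lean on these libraries where they do the work, as an engineer would, in place of code of your own. Each camera call takes 0.05 s, during which the arm holds its last target. There are 200 camera calls.

## Working session

There is one attempt and no reset: what is moved stays moved. The work goes in short steps, Python scripts to look and compute and a shell command to move; the robot and the scene stay as the last step left them, time stands still between calls to the robot, and variables do not carry over. Pictures are saved under pics/ and viewed, at most 10 in all, crops included, and the job is handed in when it is done.

```bash
mkdir -p pics; ls; python3 - <<'E'
from station import *
import cv2
for n in ("side","top"):
    p=capture(n); cv2.imwrite(f"pics/{n}0.png",p["color"][:,:,::-1])
    print(n,p["mtx"].tolist(),p["k1"],p["world_to_cam"].round(4).tolist() if hasattr(p["world_to_cam"],"round") else p["world_to_cam"])
    for l in ("stand","tube_rim","boom_tube","tube_grip","block_face","lever_pivot","lever_tip","microplate","tip_box","beaker","burner","jar_lid","reagent","wipes"):
        print(l,[(d["centre"],round(d["conf"],2)) for d in search_frame(p,l)[:2]])
s=sense();print(s["time_s"],s["ee_rot"],s["tcp_pos"],s["gripper_width"])
E
```

```text
pics
side [[462.76678734094804, 0.0, 325.4027904690594], [0.0, 462.76678734094804, 197.81420323616015], [0.0, 0.0, 1.0]] -0.04276953635159071 [[-0.8566, -0.5158, 0.0149, 0.507], [0.2706, -0.4244, 0.8641, -0.2465], [-0.4394, 0.7442, 0.5031, -1.2115], [0.0, 0.0, 0.0, 1.0]]
stand [([352.2, 206.2], 0.89)]
tube_rim [([339.9, 195.6], 0.84), ([394.9, 232.3], 0.66)]
boom_tube [([339.5, 194.5], 0.94)]
tube_grip [([340.8, 194.0], 0.65)]
block_face [([341.4, 192.1], 0.89)]
lever_pivot []
lever_tip [([235.3, 284.3], 0.6)]
microplate [([330.3, 269.5], 0.84)]
tip_box [([385.2, 255.2], 0.56)]
beaker [([311.8, 182.2], 0.77), ([330.1, 273.8], 0.73)]
burner [([287.2, 222.3], 0.68)]
jar_lid [([395.8, 229.9], 0.63), ([288.8, 220.9], 0.56)]
reagent [([400.7, 183.8], 0.59)]
wipes [([237.3, 284.6], 0.75)]
top [[468.8188990806254, 0.0, 319.8508540724909], [0.0, 468.8188990806254, 198.83216002816937], [0.0, 0.0, 1.0]] 0.033469442357617146 [[0.0093, -1.0, -0.0031, 0.0327], [0.9911, 0.0088, 0.1329, -0.5879], [-0.1328, -0.0043, 0.9911, -1.4828], [0.0, 0.0, 0.0, 1.0]]
stand [([354.3, 217.6], 0.63)]
tube_rim [([304.1, 218.2], 0.8)]
boom_tube [([303.2, 219.6], 0.55)]
tube_grip [([354.9, 218.5], 0.73), ([302.5, 218.4], 0.62)]
block_face [([366.6, 155.3], 0.68), ([351.8, 219.3], 0.67)]
lever_pivot [([348.8, 202.4], 0.47)]
lever_tip [([347.6, 201.0], 0.54)]
microplate [([264.7, 237.7], 0.56)]
tip_box [([306.5, 271.5], 0.8)]
beaker [([365.8, 155.8], 0.75), ([189.6, 197.3], 0.54)]
burner [([306.8, 175.3], 0.58)]
jar_lid [([350.3, 258.1], 0.85)]
reagent [([425.4, 236.0], 0.6)]
wipes [([188.7, 199.3], 0.67)]
1.5 [[-9.72558376e-01 -2.32658986e-01  2.68269776e-05]
 [-2.32658987e-01  9.72558377e-01 -1.39602068e-05]
 [-2.28428342e-05 -1.98186535e-05 -1.00000000e+00]] [ 0.14543409 -0.6078356   0.22254326] 0.9969512759693199
```

View pics/side0.png

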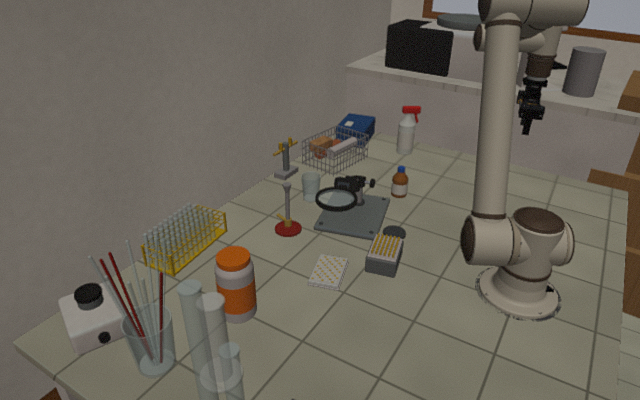

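View pics/top0.png

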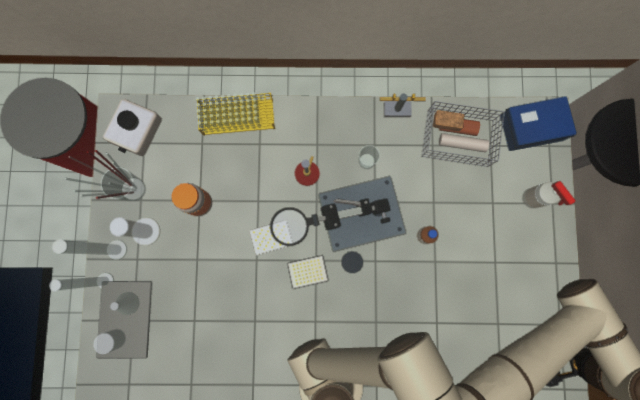

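The side view shows the stand with its lens at about (345,200). In the top view the plate spans about (319–406,176–250), with the lens to its left at (290,226) and the rod pointing left and slightly down. Next I'll enlarge the top view.

```bash
python3 - <<'E'
import cv2
a=cv2.imread("pics/top0.png")[165:275,260:420]
cv2.imwrite("pics/top0c.png",cv2.resize(a,None,fx=5,fy=5,interpolation=cv2.INTER_CUBIC))
E
```

```text
(no output)
```

View pics/top0c.png

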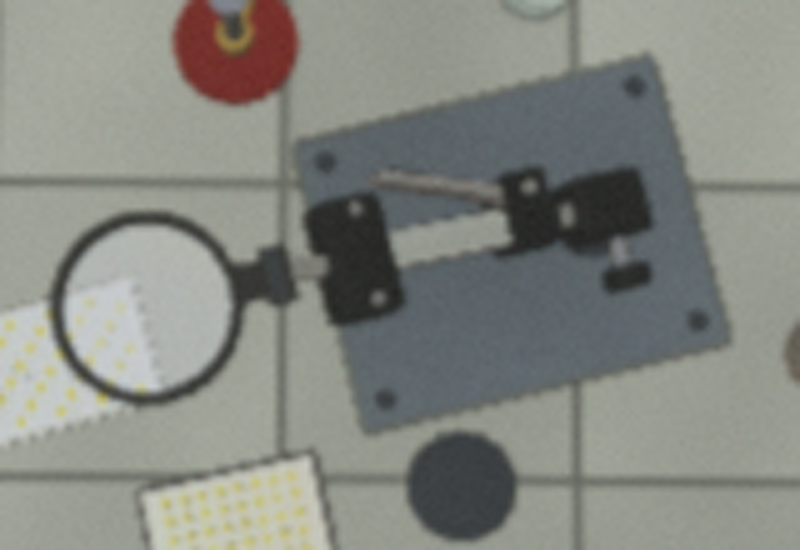

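The plate corners sit near crop (295,143), (652,55), (730,343) and (367,433). The end block's lower-face corners are near (385,193) and (403,303), and the lever tip is near (375,180). The burner is at (235,42), clear on the lever side. Next I'll fit the stand pose.

```bash
cat > h.py <<'E'
import numpy as np, cv2
from scipy.optimize import least_squares
from scipy.spatial.transform import Rotation as R
A=np.deg2rad(24)
RT=np.array([[1,0,0],[0,np.cos(A),-np.sin(A)],[0,np.sin(A),np.cos(A)]]) # tube axes in stand
def proj(p,X):
    W=np.array(p["world_to_cam"]);c=np.atleast_2d(X)@W[:3,:3].T+W[:3,3]
    u=c[:,:2]*[1,-1]/-c[:,2:];r2=(u**2).sum(1,keepdims=True)
    M=np.array(p["mtx"]);return (u*(1+p["k1"]*r2))*[M[0,0],M[1,1]]+M[:2,2]
def onplane(p,uv,z):
    x=least_squares(lambda q:(proj(p,[[q[0],q[1],z]])-uv).ravel(),[.5,0]).x
    return np.r_[x,z]
def Rz(a): return R.from_euler('z',a).as_matrix()
def tube2stand(t,slide): # t: points in tube_rim frame
    return np.array([0,0,.1])+ (np.atleast_2d(t)+[0,.045+slide,0])@RT.T
def tube2world(t,slide,st): return tube2stand(t,slide)@Rz(st[2]).T+[st[0],st[1],0]
def lever(a,l): return np.array([.020+l*np.sin(a),.017+l*np.cos(a),0])
E
cat > fit.py <<'E'
from h import *
from station import *
p=capture("top")
f=lambda c:(np.array(c)+.5)/5-.5+[260,165]
cor=f([(295,143),(652,55),(730,343),(367,433)])
w=[onplane(p,c,.018) for c in cor];print(np.round(w,4),[round(float(np.linalg.norm(w[i]-w[i-1])),4) for i in range(4)])
pts=f([(385,193),(403,303),(512,247),(390,234),(400,268)])
T=np.array([(.036,.115,.018),(-.036,.115,.018),(-.016,.034,.017),(.011,.115,.011),(-.011,.115,.011)])[:3]
tipuv=f([(375,180)])
P=np.array([(.1,.125),(.1,-.125),(-.1,-.125),(-.1,.125)])
def res(q):
    st=q[:3]
    r=[proj(p,tube2world(T,0,st))-pts[:3]]
    pl=np.c_[P+q[3:5],np.full(4,.018)]@Rz(st[2]).T+[st[0],st[1],0]
    r.append(proj(p,pl)-cor)
    t=lever(q[5],.095)+[0,0,.011]
    r.append(proj(p,tube2world(t,0,st))-tipuv)
    return np.concatenate(r).ravel()
s=least_squares(res,[.55,-.1,.2,0,0,.28])
print(s.x.round(4),np.abs(s.fun).round(1))
np.save("st.npy",s.x)
print("face",tube2world([0,.115,0],0,s.x),tube2world([0,.115,0],.09,s.x))
for n,uv,z in (("burner",(306.8,173.5),.0),("beaker",(368,157),.05),("lid",(352,262),.01),("microplate",(264,238),.01)):print(n,onplane(p,uv,z).round(3))
ps=capture("side");print([proj(ps,tube2world(t,0,s.x)).round(0).tolist() for t in ([0,.115,0],[0,0,0])])
E
python3 fit.py; python3 -c "
import station;print([n for n in dir(station) if n[0]!='_'])"
```

```text
[[ 0.6091  0.0424  0.018 ]
 [ 0.6701 -0.1934  0.018 ]
 [ 0.4801 -0.242   0.018 ]
 [ 0.4195 -0.0061  0.018 ]] [0.1957, 0.2435, 0.1961, 0.2435]
[ 0.5588 -0.1503  0.2509 -0.001   0.0524  0.2263] [1.7 1.1 0.7 0.7 0.6 0.4 1.1 0.5 0.8 0.8 1.1 0.3 0.8 0.8 0.4 0. ]
face [[ 0.52248544 -0.00869976  0.16507786]] [[0.50207403 0.07094541 0.20168416]]
burner [0.678 0.083 0.   ]
beaker [ 0.725 -0.118  0.05 ]
lid [ 0.385 -0.068  0.01 ]
microplate [0.461 0.22  0.01 ]
[[[348.0, 184.0]], [[355.0, 182.0]]]
['PlanningError', 'capture', 'finish_job', 'regions_of', 'search_frame', 'sense']
```

```bash
cat > goal.py <<'E'
from h import *
from station import *
import sys
def goal(t,slide):
    st=np.load("st.npy");p=tube2world(t,slide,st)[0]
    T=Rz(st[2])@RT; y=-T[:,0]; z=-T[:,2]; return p,np.c_[np.cross(y,z),y,z]
def delta(t,slide,cmd=None):
    p,Rg=goal(t,slide);s=sense()
    rv=R.from_matrix(Rg@np.array(s["ee_rot"]).T).as_rotvec()/np.pi
    d=(p-np.array(s["tcp_pos"]))/.25
    print("xyz",d.round(4),"r",rv.round(4),"deg",np.linalg.norm(rv)*180)
if __name__=="__main__": delta([float(v)/1000 for v in sys.argv[1:4]],float(sys.argv[4])/1000)
E
python3 goal.py 29 97 110 0; python3 goal.py 29 97 -16 0
```

```text
xyz [1.6814 2.1883 0.1427] r [ 0.1269 -0.0765  0.4971] deg 93.36287589640538
xyz [ 1.6305  2.3869 -0.3177] r [ 0.1269 -0.0765  0.4971] deg 93.36287589640538
```

```bash
python3 -m pendant '[{"x":0.05,"y":0.05,"z":0.2,"rx":0.005,"ry":-0.003,"rz":0.02,"claw":1},{"x":0.15,"y":0.15,"z":0.4,"rx":0.01,"ry":-0.006,"rz":0.04,"claw":1},{"x":0.25,"y":0.3,"z":0.5,"rx":0.02,"ry":-0.012,"rz":0.08,"claw":1},{"x":0.35,"y":0.45,"z":0.6,"rx":0.03,"ry":-0.018,"rz":0.12,"claw":1},{"x":0.45,"y":0.6,"z":0.6,"rx":0.042,"ry":-0.025,"rz":0.165,"claw":1},{"x":0.55,"y":0.75,"z":0.6,"rx":0.042,"ry":-0.025,"rz":0.165,"claw":1},{"x":0.6,"y":0.85,"z":0.6,"rx":0.042,"ry":-0.025,"rz":0.165,"claw":1},{"x":0.6,"y":0.9,"z":0.6,"rx":0.042,"ry":-0.025,"rz":0.165,"claw":1}]'; python3 goal.py 29 97 110 0
```

```text
time_s: 2.6
tcp_pos: [0.2959, -0.3817, 0.3728]
ee_rot: [[-0.725, -0.688, 0.042], [-0.677, 0.722, 0.145], [-0.13, 0.077, -0.989]]
wrist_force: [0.4, -0.0, -0.6]
gripper_width: 0.999
gripper_force: 0.0
xyz [ 1.0794  1.2836 -0.4582] r [ 0.0853 -0.0511  0.3314] deg 62.27702623633368
```

```bash
python3 -m pendant '[{"x":0.1,"y":0.1,"rx":0.01,"ry":-0.006,"rz":0.04,"claw":1},{"x":0.25,"y":0.25,"rx":0.02,"ry":-0.012,"rz":0.08,"claw":1},{"x":0.4,"y":0.45,"rx":0.035,"ry":-0.02,"rz":0.13,"claw":1},{"x":0.55,"y":0.6,"rx":0.047,"ry":-0.028,"rz":0.18,"claw":1},{"x":0.7,"y":0.75,"rx":0.06,"ry":-0.036,"rz":0.23,"claw":1},{"x":0.85,"y":0.85,"rx":0.073,"ry":-0.044,"rz":0.28,"claw":1},{"x":0.95,"y":0.95,"rx":0.085,"ry":-0.051,"rz":0.331,"claw":0.5},{"x":1,"y":1,"rx":0.085,"ry":-0.051,"rz":0.331,"claw":0.5}]'; python3 goal.py 29 97 110 0; python3 goal.py 29 70 160 0
```

```text
xyz [ 1.0794  1.2836 -0.4582] r [ 0.0853 -0.0511  0.3314] deg 62.27702623633368
xyz [ 1.1241  1.1092 -0.3194] r [ 0.0853 -0.0511  0.3314] deg 62.27702623633368$[0]: bad value
```

```bash
python3 -m pendant '[{"x":0.1,"y":0.1,"z":0,"rx":0.01,"ry":-0.006,"rz":0.04,"claw":1},{"x":0.25,"y":0.25,"z":0,"rx":0.02,"ry":-0.012,"rz":0.08,"claw":1},{"x":0.4,"y":0.45,"z":0,"rx":0.035,"ry":-0.02,"rz":0.13,"claw":1},{"x":0.55,"y":0.6,"z":0,"rx":0.047,"ry":-0.028,"rz":0.18,"claw":1},{"x":0.7,"y":0.75,"z":0,"rx":0.06,"ry":-0.036,"rz":0.23,"claw":1},{"x":0.85,"y":0.85,"z":0,"rx":0.073,"ry":-0.044,"rz":0.28,"claw":1},{"x":0.95,"y":0.95,"z":0,"rx":0.085,"ry":-0.051,"rz":0.331,"claw":0.5},{"x":1,"y":1,"z":0,"rx":0.085,"ry":-0.051,"rz":0.331,"claw":0.5}]'; python3 goal.py 29 97 110 0; python3 - <<'E'
from station import *
from h import *
p=capture("wrist");cv2.imwrite("pics/w1.png",p["color"][:,:,::-1])
st=np.load("st.npy");print(sense()["gripper_width"],proj(p,tube2world([[0,.115,0],[0,.034,0],lever(st[5],.095)],0,st)).round())
print(-np.array(p["world_to_cam"])[:3,:3].T@np.array(p["world_to_cam"])[:3,3])
E
```

```text
time_s: 3.6
tcp_pos: [0.5467, -0.1324, 0.371]
ee_rot: [[0.222, -0.97, -0.103], [-0.886, -0.245, 0.394], [-0.407, 0.004, -0.913]]
wrist_force: [-1.1, -0.2, -0.0]
gripper_width: 0.852
gripper_force: 0.0
xyz [ 0.0762  0.2865 -0.451 ] r [ 0.0002 -0.0012  0.0012] deg 0.3039625844309066
0.8122840048150649 [[315. 188.]
 [315. 117.]
 [280. 184.]]
[ 0.5807059  -0.26482122  0.4877082 ]
```

View pics/w1.png

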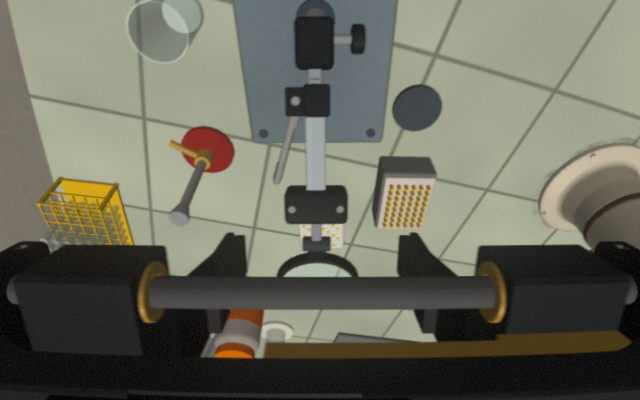

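The wrist view shows the collar at (310,100), the bare tube at (315,150) and the end block at about (286–347,186–222). The lever runs from (300,110) to (277,180), so it is open. Next I'll enlarge this view and refine the fit.

```bash
python3 - <<'E'
import cv2
a=cv2.imread("pics/w1.png")[80:230,250:380]
cv2.imwrite("pics/w1c.png",cv2.resize(a,None,fx=4,fy=4,interpolation=cv2.INTER_CUBIC))
E
```

```text
(no output)
```

View pics/w1c.png

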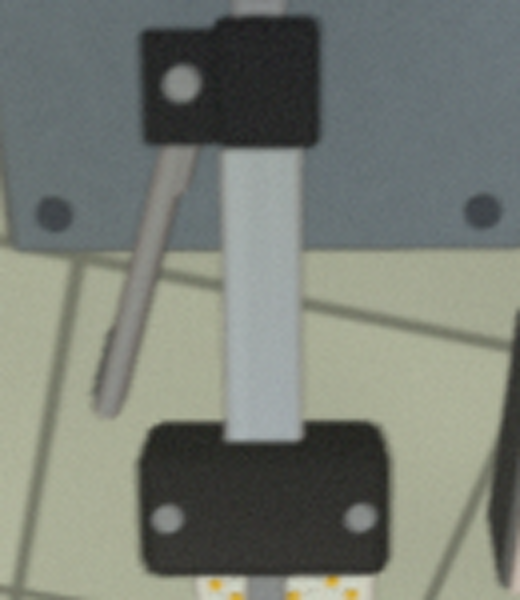

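```bash
cat > fit2.py <<'E'
from h import *
from station import *
p=capture("wrist")
f=lambda c:(np.array(c)+.5)/4-.5+[250,80]
uv=f([(226,441),(302,441),(222,150),(302,150),(181,83),(107,412),(141,500),(389,500)])
W=np.ones((8,2));W[2:4,1]=0;W[6:,1]=0
st0=np.load("st.npy")
def res(q):
    X=np.array([(.011,.115,.011),(-.011,.115,.011),(.011,.036,.011),(-.011,.036,.011),(.020,.017,.018),lever(q[3],.094)+[0,0,.011],(.036,.135,.018),(-.036,.135,.018)])
    return ((proj(p,tube2world(X,0,q[:3]))-uv)*W).ravel()
s=least_squares(res,np.r_[st0[:3],.25])
print(st0.round(4),s.x.round(4));print(s.fun.reshape(-1,2).round(1))
np.save("st.npy",np.r_[s.x[:3],0,0,s.x[3]])
E
python3 fit2.py;python3 goal.py 29 97 110 0;python3 goal.py 29 97 40 0; python3 goal.py 29 97 -16 0
```

```text
[ 0.5588 -0.1503  0.2509 -0.001   0.0524  0.2263] [ 0.5598 -0.1506  0.2533  0.2613]
[[-0.2 -0.2]
 [ 0.4 -0.3]
 [-0.4  0. ]
 [ 0.2  0. ]
 [ 0.5 -0.2]
 [-0.2  1. ]
 [-1.2  0. ]
 [ 1.   0. ]]
xyz [ 0.0825  0.2855 -0.4547] r [ 0.0004 -0.0007  0.002 ] deg 0.38536424729914387
xyz [ 0.054   0.3958 -0.7105] r [ 0.0004 -0.0007  0.002 ] deg 0.38536424729914387
xyz [ 0.0312  0.484  -0.9151] r [ 0.0004 -0.0007  0.002 ] deg 0.38536424729914387
```

```bash
python3 -m pendant '[{"x":0.02,"y":0.08,"z":-0.1,"rx":0,"ry":0,"rz":0,"claw":1},{"x":0.03,"y":0.16,"z":-0.2,"rx":0,"ry":0,"rz":0.001,"claw":1},{"x":0.04,"y":0.25,"z":-0.35,"rx":0,"ry":-0.001,"rz":0.002,"claw":1},{"x":0.05,"y":0.33,"z":-0.5,"rx":0,"ry":-0.001,"rz":0.002,"claw":1},{"x":0.054,"y":0.37,"z":-0.62,"rx":0,"ry":-0.001,"rz":0.002,"claw":1},{"x":0.054,"y":0.396,"z":-0.71,"rx":0,"ry":-0.001,"rz":0.002,"claw":1},{"x":0.054,"y":0.396,"z":-0.71,"rx":0,"ry":-0.001,"rz":0.002,"claw":1},{"x":0.054,"y":0.396,"z":-0.71,"rx":0,"ry":-0.001,"rz":0.002,"claw":1}]'; python3 goal.py 29 97 40 0;python3 goal.py 29 97 -16 0; python3 - <<'E'
from station import *
from h import *
p=capture("wrist");cv2.imwrite("pics/w2.png",p["color"][:,:,::-1])
E
```

```text
time_s: 4.7
tcp_pos: [0.5593, -0.035, 0.1967]
ee_rot: [[0.23, -0.968, -0.097], [-0.885, -0.25, 0.392], [-0.404, -0.004, -0.915]]
wrist_force: [-0.3, -0.6, -0.1]
gripper_width: 0.999
gripper_force: 0.0
xyz [ 0.0008  0.0061 -0.0097] r [0.0006 0.0015 0.0001] deg 0.295248094456832
xyz [-0.022   0.0943 -0.2144] r [0.0006 0.0015 0.0001] deg 0.295248094456832
```

View pics/w2.png

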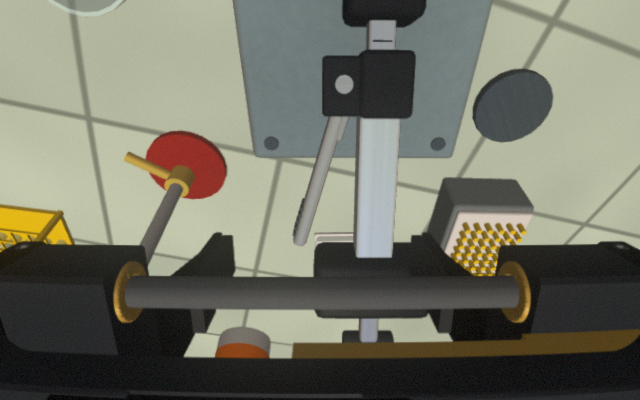

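The fingers straddle the tube (356–399) and the lever tip (300,240), with the right fingertip near (418,240) just outside the tube. I'll go down square to the tube.

```bash
python3 -m pendant '[{"x":-0.003,"y":0.012,"z":-0.03,"rx":0,"ry":0,"rz":0,"claw":1},{"x":-0.006,"y":0.03,"z":-0.065,"rx":0,"ry":0,"rz":0,"claw":1},{"x":-0.01,"y":0.045,"z":-0.1,"rx":0,"ry":0,"rz":0,"claw":1},{"x":-0.013,"y":0.06,"z":-0.135,"rx":0,"ry":0,"rz":0,"claw":1},{"x":-0.017,"y":0.075,"z":-0.17,"rx":0,"ry":0,"rz":0,"claw":1},{"x":-0.022,"y":0.09,"z":-0.207,"rx":0,"ry":0,"rz":0,"claw":1},{"x":-0.022,"y":0.09,"z":-0.207,"rx":0,"ry":0,"rz":0,"claw":1},{"x":-0.022,"y":0.09,"z":-0.207,"rx":0,"ry":0,"rz":0,"claw":1}]'; python3 goal.py 29 97 -16 0;python3 goal.py 29 105.5 -16 0;python3 goal.py 29 105.5 -16 0.09; python3 goal.py 29 105.5 -16 90
```

```text
time_s: 5.75
tcp_pos: [0.5537, -0.0114, 0.1435]
ee_rot: [[0.231, -0.968, -0.1], [-0.885, -0.251, 0.393], [-0.405, -0.002, -0.914]]
wrist_force: [0.2, -0.6, 0.3]
gripper_width: 0.998
gripper_force: 0.0
xyz [ 0.0003 -0.     -0.0014] r [ 0.0004  0.0009 -0.0003] deg 0.17600811051018173
xyz [-0.0075  0.03    0.0124] r [ 0.0004  0.0009 -0.0003] deg 0.17600811051018173
xyz [-0.0076  0.0304  0.0126] r [ 0.0004  0.0009 -0.0003] deg 0.17600811051018173
xyz [-0.0899  0.3484  0.1589] r [ 0.0004  0.0009 -0.0003] deg 0.17600811051018173
```

```bash
python3 -m pendant '[{"x":-0.005,"y":0.018,"z":0.008,"rx":0,"ry":0,"rz":0,"claw":1},{"x":-0.009,"y":0.035,"z":0.016,"rx":0,"ry":0,"rz":0,"claw":1},{"x":-0.018,"y":0.071,"z":0.033,"rx":0,"ry":0,"rz":0,"claw":1},{"x":-0.032,"y":0.124,"z":0.057,"rx":0,"ry":0,"rz":0,"claw":1},{"x":-0.046,"y":0.177,"z":0.081,"rx":0,"ry":0,"rz":0,"claw":1},{"x":-0.06,"y":0.23,"z":0.106,"rx":0,"ry":0,"rz":0,"claw":1},{"x":-0.064,"y":0.248,"z":0.114,"rx":0,"ry":0,"rz":0,"claw":1},{"x":-0.064,"y":0.248,"z":0.114,"rx":0,"ry":0,"rz":0,"claw":1}]'; python3 goal.py 29 105.5 -16 90; python3 - <<'E'
from station import *
from h import *
p=capture("wrist");cv2.imwrite("pics/w3.png",p["color"][:,:,::-1])
a=p["color"][0:250,250:450,::-1];cv2.imwrite("pics/w3c.png",cv2.resize(a,None,fx=2.4,fy=2.4,interpolation=cv2.INTER_CUBIC))
E
```

```text
time_s: 6.75
tcp_pos: [0.5374, 0.0512, 0.1723]
ee_rot: [[0.232, -0.968, -0.1], [-0.884, -0.252, 0.393], [-0.405, -0.003, -0.914]]
wrist_force: [1.4, -2.4, 1.3]
gripper_width: 1.003
gripper_force: 1.1
xyz [-0.0249  0.0979  0.0434] r [ 0.0002  0.0009 -0.0005] deg 0.1931270915774757
```

View pics/w3c.png

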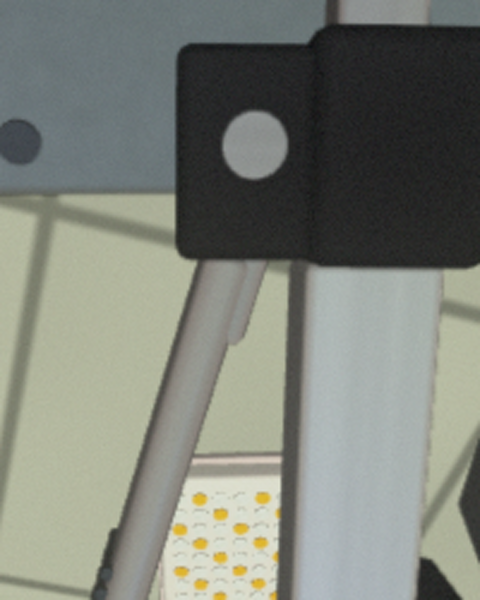

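The tube has moved: the collar's lower edge is at crop row 25, the screw at (255,145), and the lever is still open and clear. Next I'll work out the slide from these.

```bash
cat > slide.py <<'E'
from h import *
from station import *
import sys
a=list(map(float,sys.argv[1:]))
p=capture("wrist");st=np.load("st.npy")
uv=np.array(a[:2])
s=least_squares(lambda q:(proj(p,tube2world([.020+q[1],.017,.018],q[0],st))-uv).ravel(),[.06,0]);print("screw: slide,dx",s.x)
c=a[2]
s=least_squares(lambda q:proj(p,tube2world([0,.034,.017],q[0],st))[0,1:]-c,[.06]);print("collar upper edge: slide",s.x)
T=Rz(st[2])@RT
q=(T.T@(np.array(sense()["tcp_pos"])-tube2world([0,0,0],0,st)[0])*1000).round(2);print("tcp in tube frame(slide0), mm",q,"force tube",(T.T@np.array(sense()["wrist_force"])).round(2))
E
python3 slide.py 356 60.2 111
```

```text
screw: slide,dx [ 0.06310404 -0.00235444]
collar upper edge: slide [0.06291606]
tcp in tube frame(slide0), mm [ 28.8  167.29 -15.82] force tube [ 0.86 -2.09  1.64]
```

```bash
python3 -m pendant '[{"x":-0.004,"y":0.014,"z":0.006,"rx":0,"ry":0,"rz":0,"claw":1},{"x":-0.008,"y":0.032,"z":0.015,"rx":0,"ry":0,"rz":0,"claw":1},{"x":-0.013,"y":0.05,"z":0.023,"rx":0,"ry":0,"rz":0,"claw":1},{"x":-0.018,"y":0.068,"z":0.031,"rx":0,"ry":0,"rz":0,"claw":1},{"x":-0.022,"y":0.083,"z":0.038,"rx":0,"ry":0,"rz":0,"claw":1},{"x":-0.025,"y":0.097,"z":0.045,"rx":0,"ry":0,"rz":0,"claw":1},{"x":-0.025,"y":0.097,"z":0.045,"rx":0,"ry":0,"rz":0,"claw":1},{"x":-0.025,"y":0.097,"z":0.045,"rx":0,"ry":0,"rz":0,"claw":1}]'; python3 slide.py 356 60.2 111; python3 - <<'E'
from station import *
from h import *
p=capture("wrist");cv2.imwrite("pics/w4.png",p["color"][:,:,::-1])
a=p["color"][0:250,250:450,::-1];a=cv2.resize(a,None,fx=2.4,fy=2.4,interpolation=cv2.INTER_CUBIC)
cv2.imwrite("pics/w4c.png",a)
E
```

```text
time_s: 7.85
tcp_pos: [0.531, 0.0751, 0.1829]
ee_rot: [[0.23, -0.968, -0.101], [-0.884, -0.251, 0.393], [-0.406, -0.002, -0.914]]
wrist_force: [1.0, -2.4, 0.5]
gripper_width: 1.0
gripper_force: 1.0
screw: slide,dx [ 0.09045873 -0.00253174]
collar upper edge: slide [0.09024123]
tcp in tube frame(slide0), mm [ 28.7  194.82 -16.02] force tube [ 0.66 -1.08  1.16]
```

View pics/w4c.png

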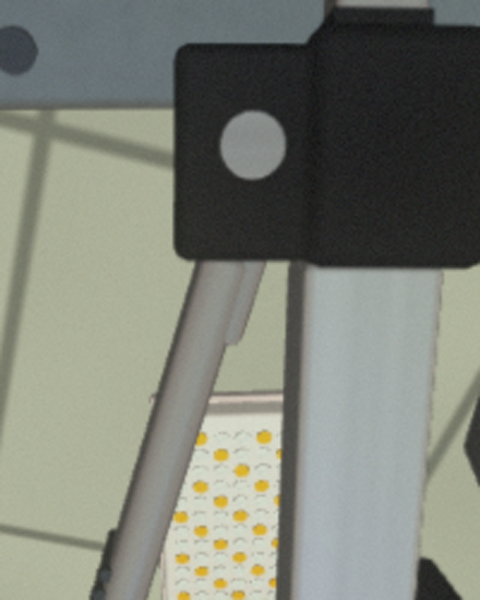

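The dark ring now shows on the rod just below the collar (crop rows 8 to about 25). I'll check its position against the model.

```bash
python3 - <<'E'
from h import *
from station import *
p=capture("wrist");st=np.load("st.npy")
g=p["color"][0:16,388:430].mean(2).round().astype(int);print(g.mean(1).round())
print("ring low edge 133, mid",proj(p,tube2world([[0,.133-.045,.007],[0,.090,.007],[0,.092,.007]],0,st)).round(1).tolist())
print("collar low edge top/bottom at .090",proj(p,tube2world([[0,0,.017],[0,0,.007]],.09,st)).round(1).tolist())
W=np.array(p["world_to_cam"]);c=-W[:3,:3].T@W[:3,3];T=Rz(st[2])@RT
print("cam in tube frame at .09",T.T@(c-tube2world([0,0,0],.09,st)[0]))
E
```

```text
[130. 129. 116.  77.  42.  36.  36.  36.  35.  32.  26.  26.  28.  29.
  30.  32.]
ring low edge 133, mid [[403.4, 6.7], [403.2, 12.7], [402.9, 18.6]]
collar low edge top/bottom at .090 [[409.7, 6.4], [403.2, 12.7]]
cam in tube frame at .09 [0.02874476 0.02756017 0.1463299 ]
```

Relative to the ring the tube is at about 91–92 mm, inside the band and a touch high. I'll ease it down 1 mm, hold, and then begin closing with the arm shifting sideways so the tube-side finger stays put.

```bash
python3 -m pendant '[{"x":0.001,"y":-0.0035,"z":-0.0016,"rx":0,"ry":0,"rz":0,"claw":1},{"x":0.001,"y":-0.0035,"z":-0.0016,"rx":0,"ry":0,"rz":0,"claw":1},{"x":-0.0075,"y":-0.0057,"z":-0.0016,"rx":0,"ry":0,"rz":0,"claw":0.95},{"x":-0.016,"y":-0.008,"z":-0.0016,"rx":0,"ry":0,"rz":0,"claw":0.9},{"x":-0.0245,"y":-0.01,"z":-0.0016,"rx":0,"ry":0,"rz":0,"claw":0.85},{"x":-0.033,"y":-0.0125,"z":-0.0016,"rx":0,"ry":0,"rz":0,"claw":0.8},{"x":-0.0415,"y":-0.0145,"z":-0.0016,"rx":0,"ry":0,"rz":0,"claw":0.75},{"x":-0.05,"y":-0.0165,"z":-0.0016,"rx":0,"ry":0,"rz":0,"claw":0.7}]'; python3 slide.py 356 60.2 111; python3 - <<'E'
from station import *
from h import *
p=capture("wrist");cv2.imwrite("pics/w5.png",p["color"][:,:,::-1])
g=p["color"][0:120].mean(2)
print(sense()["gripper_width"],sense()["gripper_force"])
E
```

```text
time_s: 9.0
tcp_pos: [0.5184, 0.0707, 0.1826]
ee_rot: [[0.23, -0.968, -0.1], [-0.885, -0.251, 0.393], [-0.405, -0.002, -0.914]]
wrist_force: [2.6, -2.2, -2.1]
gripper_width: 0.726
gripper_force: 1.4
screw: slide,dx [ 0.08934408 -0.01582903]
collar upper edge: slide [0.08925589]
tcp in tube frame(slide0), mm [ 15.06 193.86 -15.91] force tube [ 1.9  -2.44 -0.09]
0.7097691995064053 2.88275312857877
```

View pics/w5.png

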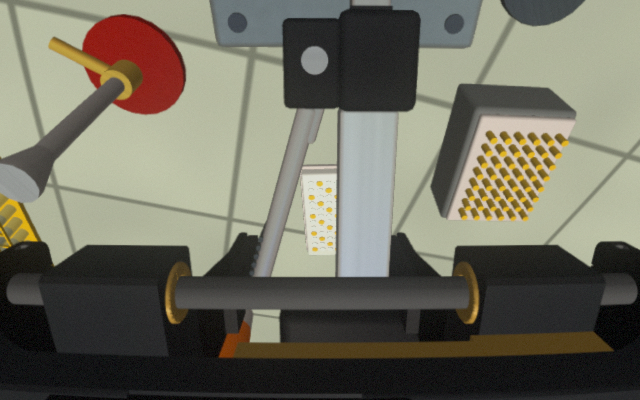

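The lever is still open with its tip at the left finger (250,260). The right finger is alongside the tube at about (395,250), and the tube is still held up. I'll carry on squeezing.

```bash
python3 -m pendant '[{"x":-0.0077,"y":-0.002,"z":0,"rx":0,"ry":0,"rz":0,"claw":0.65},{"x":-0.0155,"y":-0.004,"z":0,"rx":0,"ry":0,"rz":0,"claw":0.6},{"x":-0.023,"y":-0.006,"z":0,"rx":0,"ry":0,"rz":0,"claw":0.55},{"x":-0.029,"y":-0.0075,"z":0,"rx":0,"ry":0,"rz":0,"claw":0.5},{"x":-0.035,"y":-0.009,"z":0,"rx":0,"ry":0,"rz":0,"claw":0.45},{"x":-0.0387,"y":-0.01,"z":0,"rx":0,"ry":0,"rz":0,"claw":0.4},{"x":-0.0387,"y":-0.01,"z":0,"rx":0,"ry":0,"rz":0,"claw":0.34},{"x":-0.0387,"y":-0.01,"z":0,"rx":0,"ry":0,"rz":0,"claw":0.3}]'; python3 slide.py 356 60.2 111
```

```text
time_s: 10.1
tcp_pos: [0.5063, 0.0676, 0.1825]
ee_rot: [[0.229, -0.967, -0.107], [-0.885, -0.253, 0.392], [-0.406, 0.004, -0.914]]
wrist_force: [-4.6, -3.6, 2.4]
gripper_width: 0.371
gripper_force: 31.0
screw: slide,dx [ 0.08930187 -0.02826615]
collar upper edge: slide [0.08925606]
tcp in tube frame(slide0), mm [  2.81 193.77 -15.97] force tube [-4.99 -1.8   3.58]
```

```bash
python3 -m pendant '[{"x":0,"y":0,"z":0,"rx":0,"ry":0,"rz":0,"claw":0.25},{"x":0,"y":0,"z":0,"rx":0,"ry":0,"rz":0,"claw":0.25},{"x":0,"y":0,"z":0,"rx":0,"ry":0,"rz":0,"claw":0.25},{"x":0,"y":0,"z":0,"rx":0,"ry":0,"rz":0,"claw":0.25},{"x":0,"y":0,"z":0,"rx":0,"ry":0,"rz":0,"claw":0.25},{"x":0,"y":0,"z":0,"rx":0,"ry":0,"rz":0,"claw":0.25},{"x":0,"y":0,"z":0,"rx":0,"ry":0,"rz":0,"claw":0.25},{"x":0,"y":0,"z":0,"rx":0,"ry":0,"rz":0,"claw":0.25}]'; python3 - <<'E'
from station import *
from h import *
p=capture("wrist");cv2.imwrite("pics/w6.png",p["color"][:,:,::-1])
E
```

```text
time_s: 11.15
tcp_pos: [0.5063, 0.0676, 0.1825]
ee_rot: [[0.229, -0.967, -0.107], [-0.885, -0.253, 0.392], [-0.406, 0.004, -0.914]]
wrist_force: [-4.3, -4.2, 3.3]
gripper_width: 0.37
gripper_force: 31.0
```

View pics/w6.png

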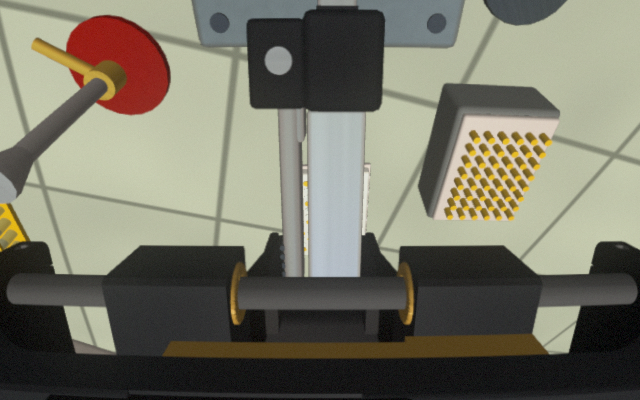

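The lever lies parallel to the tube and both are between the fingers. One quick check of the ring, then I'll hand in.

```bash
python3 - <<'E'
from station import *
from h import *
g=cv2.imread("pics/w6.png")[0:16,322:352].mean((1,2)).round();print(g)
E
```

```text
[152. 153. 152. 153. 149. 115.  56.  40.  40.  32.  29.  28.  31.  33.
  34.  36.]
```

```bash
python3 slide.py 278.5 60.2 109.5; python3 -c "
from h import *;from station import *
p=capture('wrist');st=np.load('st.npy');print(proj(p,tube2world([[-.0025,.088,.007]],0,st)))"
```

```text
screw: slide,dx [ 0.0893445  -0.00209972]
collar upper edge: slide [0.08873957]
tcp in tube frame(slide0), mm [  2.82 193.76 -15.97] force tube [-4.34 -1.75  3.49]
[[338.02768544   8.96687062]]
```

```bash
python3 -c "
from station import *
print(finish_job())"
```

```text
the job is handed in; nothing more can be done
None
```

I handed the job in at about 11 s with the tube roughly 90 mm up the rod at the ring, the cam lever shut, and the fingers still gripping tube and lever together at 31 N; the hand-in returned no verdict.

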